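Draw the telescopic cleaning brush out to its second stop and hold it up

TASK

The long-reach cleaning brush for the cooker hood stands, shut to its short length, on the open front of its steel dock: slide its head all the way in under the dock's two lips, against the back wall, so that the dock holds it down, then squeeze the button in the grip and draw the grip up to the telescope's second and last stop. Let the button spring out so that the catch locks, take the grip by its two plain sides, slide the brush back out of the dock and lift it, upright, well clear above the dock. Finish while holding it there, extended and locked with the button out and touching nothing else: do not put it down or let go, and leave the mug, the lemon and the soap bottle where they are.

Things in the scene. Friction and masses are not known exactly. Their poses are not given: they have to be found in the camera images.
- dock: Steel dock fixed to the worktop, 205 mm (x) by 97 mm (y), 51 mm tall. Origin on its underside, midway across, 95 mm before its back end; +x points from its open front to its closed back. Floor top at z = 3 mm; x from -110 to -2 mm is a flat open apron. Back wall's inner face at x = 90 mm: pushed fully home, the brush's origin is at (57, 0, 3) mm in this frame
- dock_mouth (a point): On the dock's floor where the channel begins (dock x = 22 mm; axes as the dock). Side walls run from here to the back wall, 85 mm apart, with flared guides before them. Each carries an inward lip: underside 37 mm, top 41 mm above this point, leaving a slot 60 mm wide for the tube; the lips' front ends, 18 mm long, are bent up 6 mm higher
- brush: Loose brush (with grip 0.3 kg) standing on the apron. Origin: centre of the bristles' underside; z up the tube, x along the dock's x within 0.15 rad. Head plate 66 mm (x) by 80 mm (y), z = 24 to 34 mm, fits under the lips with 3 mm above, 2.5 mm each side; glides on the steel (friction 0.1). Outer tube 28 x 24 mm, up to z = 146 mm, catch holes in its -x face at z = 48, 88, 128 mm
- grip_mid (a point): Middle of the black grip; axes as the brush. Grip 36 mm (x) by 30 mm (y), 58 mm tall, flat sides; a thin hanging loop on top ends 36 mm above this point. Shut: 177 mm above the brush's origin; at the second stop 257 mm. Fingers closing along x (one on the button, one on the back) press the button; closing along y, on the plain ribbed sides, they do not touch it. Grip with 30 to 60 N
- button_face (a point): Middle of the button's outer face, level with grip_mid, on the grip's front (-x) side. Button 13 mm wide, 23 mm tall, 6 mm proud: grip and button measure 42 mm along x, 37 mm with it pressed
- telescope (a joint): How far the grip is drawn up, m: 0 shut, 0.040 first stop, 0.080 second stop and end of travel. A spring pin on the button locks it at each (1.5 mm of play). With the button pressed it slides freely past the first stop, with about 3 N of friction, which also keeps the grip up when let go
- button (a joint): How far the button is pressed in, m: 0 out (pin in a hole, locked), 0.005 fully in (free to slide); between the stops it cannot come out. Spring 2.5 N at first, 7.5 N fully in: any firm squeeze presses it
- mug: Bystander: cream speckled mug, 82 x 115 x 76 mm, to the left of the dock. Origin: centre of its underside. Leave it alone
- lemon: Bystander: lemon, 71 x 53 x 51 mm, to the right in front. Origin at its underside. Leave it alone
- soap: Bystander: amber pump bottle, 73 mm wide, 192 mm tall, to the right behind the dock. Origin: centre of its underside. Leave it alone

How it is judged:
On the way, in this order (a step that is already met when the one before it is completed fails the run):
1. the brush's head is pushed home under the lips, to within 6 mm of the back wall, with the telescope still shut (x of brush in the frame of dock above 0.051 m and z of brush in the frame of dock below 0.009 m and value of joint telescope below 0.006 m), for 0.2 s.
2. with the head held under the lips, the grip is drawn up to the second stop (value of joint telescope above 0.077 m and x of brush in the frame of dock above 0.04 m and z of brush in the frame of dock below 0.012 m), for 0.2 s.
At the end, for the whole second after the job is handed in: Brush held in the fingers (3 N or more), still, upright within 0.25 rad, bristles over 55 mm above the worktop, touching neither dock nor bystanders; telescope at the second stop (over 77 mm), button out (pressed under 1.5 mm); mug, lemon and soap bottle within 30 mm of their starts (value of joint telescope above 0.077 m and value of joint button below 0.0015 m and height (world z) of brush above 0.055 m and angle between brush's own z axis and vertical below 0.25 rad and linear speed of brush below 0.05 m/s and contact force between the fingers and brush above 3 N and contact force between brush and dock below 0.1 N and contact force between brush and mug below 0.1 N and contact force between brush and lemon below 0.1 N and contact force between brush and soap below 0.1 N and distance of each of mug, lemon, soap from where it was at the start of the episode below 0.03 m); the arm keeps its last pose, push and grip.
It fails at once if the brush is tipped over (more than 0.5 rad) (angle between brush's own z axis and vertical above 0.5 rad).
It fails at once if a bystander is pushed away (more than 30 mm) (distance of any of mug, lemon, soap from where it was at the start of the episode above 0.03 m).
It also fails if it takes over 54 s, if anything falls off the work surface, if the arm or the gripper's body presses on something with over 40 N, if the wrist force passes 120 N, or if a joint passes its speed limit or range.

ROBOT

A 6-joint arm with a two-finger parallel gripper is mounted at the origin on a cart in front of the work surface, level with it; the furniture and walls round the work are solid. World frame = base frame: x ahead of the robot, y to its left, z up, the work surface at z = 0. Lengths are in m, angles in rad, forces in N, time in s.
With the tool pointing down it reaches from about 0.325 to 0.9 m from the base axis. Payload 6.1 kg.
Tool frame: the origin (TCP) lies midway between the tips of the shut fingers; the grasp point (between the pads) lies 19 mm behind it (env.grip_depth is the distance from the TCP to the grasp point, in m); z points along the fingers, y is the line along which they close (so a half turn about z gives the same grasp; the last joint's range is limited). The gripper opens to 85 mm and grips with 20 to 120 N. Pads are 22 mm wide; open, the fingers measure 114 mm over their backs; the gripper's body (76 mm by 85 mm) begins 54 mm behind the grasp point. The pads swing forward as they close: fully open they stand 13 mm farther back than shut.
Start: joints at [-1.329, 0.22, 1.526, -0, 1.395, -0.126], TCP at [0.225, -0.583, 0.231] pointing down, gripper open.
Joint ranges: [-2.98, 2.98], [-0.91, 2.08], [0.09, 2.57], [-1.24, 4.39], [0.2, 2.65], [-2.68, 2.68]. Speed limits (rad/s): [2.57, 2.57, 3.01, 3.14, 3.14, 3.14].

INTERFACE

Orientations are given as a rotation vector (axis times angle).
In Python, from plant import sensors, optics, order, env gives the robot as it stands.
- The arm moves only by the tool arm_command, never from a script. Its argument "rows" is a list that holds one entry, the list of rows, each a list of 5 numbers: the opening, from 0 (shut) to 1 (fully open), then the shift along the tool's x, y, z in cm, then the turn about the tool's z in rad. A call has 1 to 5 rows; each row is the pose to reach, as a shift and turn from the pose commanded when the call began, along the tool's axes at that moment; what a row does not reach only later rows make up. A row lasts 1/12 s, in which the tool goes at most 41.7 mm and 7.16 degrees, less where a joint would pass 70% of its speed; a pose out of reach is approached as far as the arm can. A call with a gripper value outside its range is refused whole. The fingers move at their own pace and stop on an object; "newtons" is the grip in N (left out, the last holds). Time passes only in rows, so rows that repeat a pose let the fingers close. It gives the time, the measured TCP pose, the force, the opening and the grip force at its end, in the units of the state.
- sensors.sense(): the state, without advancing time (a new reading comes with each control period).
- optics.get_image(name): name is "scene" or "top" or "wrist"; returns a dict with "img" (480x640x3 uint8, blue, green, red), "mtx" (3x3 intrinsics, pixels), "camera_from_world" (4x4, takes a point from world to camera coordinates). Camera axes: x right, y up, looking along -z (the intrinsics and any distortion apply to the point x, -y, -z); pixel columns grow to the right and rows downward; lengths in m; the calibration is good to about 2 mm. A picture is of the moment at which its call begins. There is no depth.
- order.finish_job(): hands the job in; it is judged then, once.
The state is a dict: "time": time; "joints": joint angles; "dq": joint speeds; "tau": joint torques, N m; "ee_pos": TCP position; "tool_rot": TCP orientation; "ft_force": force on the tool from outside, world axes, zero at the start; "wrist_torque": the same for the moment, N m; "gripper_width": finger opening in m; "grasp_force": force on a finger pad.
Only numpy, scipy, OpenCV 4.12 (cv2) and the standard library are available. Lean on these libraries where they do the work, as an engineer would, in place of code of your own. Each camera call takes 0.05 s, during which the arm holds its last target. There are 200 camera calls.

## Working session

There is one attempt and no reset: what is moved stays moved. The work goes in short steps, Python scripts to look and compute and a tool call to move; the robot and the scene stay as the last step left them, time stands still between calls to the robot, and variables do not carry over. Pictures are saved under pics/ and viewed, at most 10 in all, crops included, and the job is handed in when it is done.

Besides the shell and the picture viewer there is one more tool, called after "Call:" in YAML: its name, and indented under it one key for each argument. arm_command: Moves the arm, as the interface text tells. Its arguments: {"type":"object","properties":{"rows":{"type":"array","items":{"type":"array","items":{"type":"array","items":{"type":"number"}}}},"newtons":{"type":"number"}},"required":["rows"]}

```bash
mkdir -p pics; ls; python3 - <<'E'
from plant import sensors, optics, order, env
import cv2, numpy as np
s=sensors.sense(); print(s)
print(env.grip_depth)
for n in("scene","top"):
    d=optics.get_image(n); cv2.imwrite(f"pics/{n}0.png",d["img"]); print(n,d["mtx"].tolist(),np.round(d["camera_from_world"],4).tolist(),[k for k in d])
E
```

```text
pics
{'time': 0.0, 'joints': array([-1.32909045e+00,  2.21246621e-01,  1.52765061e+00, -6.04442531e-06,
        1.39471396e+00, -1.26105029e-01]), 'dq': array([ 0.00023203,  0.00029513, -0.00012641, -0.0015787 ,  0.00048078,
       -0.00089461]), 'tau': array([ 8.67280542e-04, -4.96899354e+01, -3.89391804e+01, -1.14952468e-04,
        1.09733571e-02,  3.90938192e-05]), 'ee_pos': array([ 0.22457315, -0.58258465,  0.23016566]), 'tool_rot': array([-3.08663482e+00, -5.74137982e-01,  1.92373187e-04]), 'ft_force': array([0.06757756, 0.16806808, 0.73726936]), 'wrist_torque': array([-0.01404007, -0.03114032,  0.03880303]), 'grasp_force': 0.0, 'gripper_width': 0.08521894511450148}
0.0187
scene [[547.6645361582727, 0.0, 316.69186845721157], [0.0, 547.6645361582727, 243.4891692865666], [0.0, 0.0, 1.0]] [[-0.6561, -0.7545, 0.0141, 0.4578], [0.3677, -0.3032, 0.8791, -0.2893], [-0.6591, 0.582, 0.4764, -0.6503], [0.0, 0.0, 0.0, 1.0]] ['img', 'mtx', 'camera_from_world']
top [[616.5461812329257, 0.0, 321.79431794173104], [0.0, 616.5461812329257, 234.6198852676141], [0.0, 0.0, 1.0]] [[-0.0063, -0.9996, 0.0279, 0.0885], [0.9948, -0.0034, 0.1017, -0.5694], [-0.1015, 0.0284, 0.9944, -1.279], [0.0, 0.0, 0.0, 1.0]] ['img', 'mtx', 'camera_from_world']
```

View pics/scene0.png

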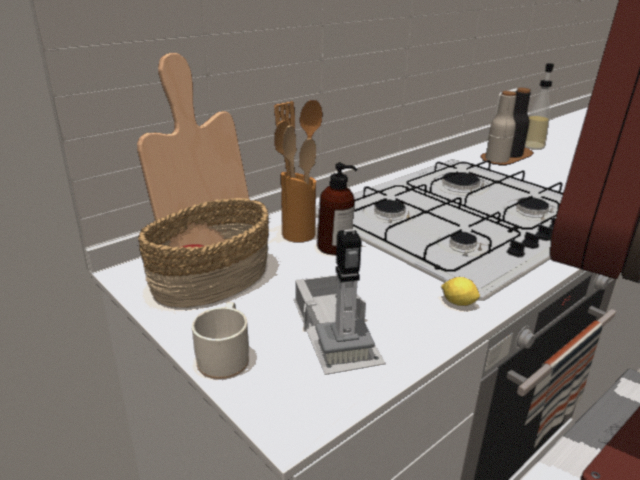

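View pics/top0.png

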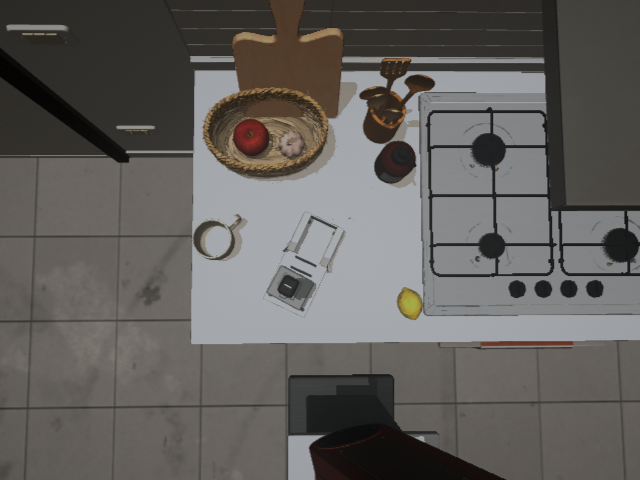

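The scene view shows the brush at about column 348, rows 232–365, standing on the dock's apron. In the top view the dock corners are near (265,300), (312,210), (345,225) and (300,315), with the brush head at about (291,287). I'll zoom in on both for the corners.

```bash
python3 - <<'E'
import cv2
t=cv2.imread("pics/top0.png")[205:320,255:355]; cv2.imwrite("pics/topc.png",cv2.resize(t,None,fx=5,fy=5,interpolation=cv2.INTER_CUBIC))
t=cv2.imread("pics/scene0.png")[225:375,290:390]; cv2.imwrite("pics/scenec.png",cv2.resize(t,None,fx=4,fy=4,interpolation=cv2.INTER_CUBIC))
E
```

```text
(no output)
```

View pics/topc.png

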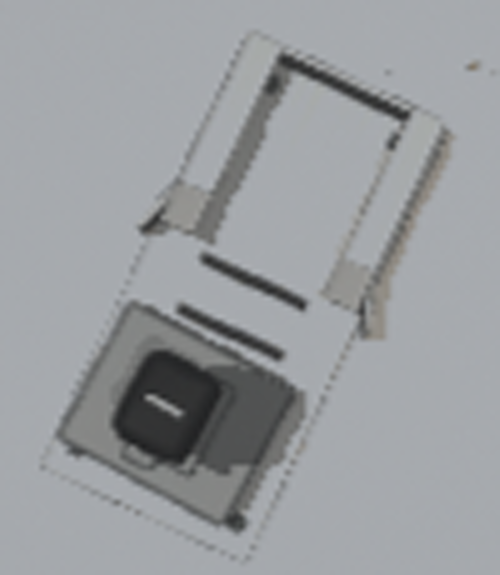

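View pics/scenec.png

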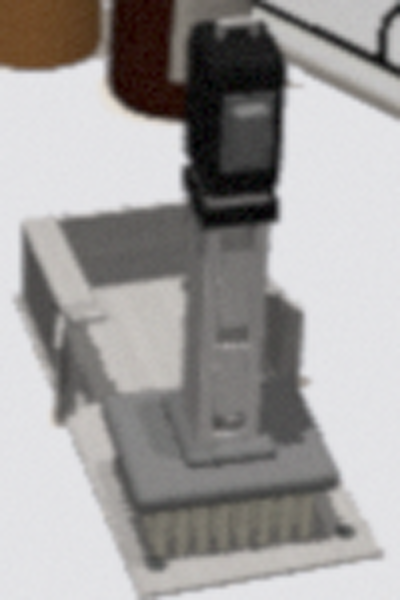

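The crops show the dock's front corners at crop pixels (40,467) and (247,563), its back top corners at (252,32) and (447,126), and the head plate's four corners. The loop is at (165,405). In the scene crop the button faces the dock's front, centred at (245,135).

```bash
cat > h.py <<'E'
from plant import sensors, optics, order, env
import cv2, numpy as np
from scipy.spatial.transform import Rotation as R
def ray(d,uv):
    K,T=d["mtx"],np.array(d["camera_from_world"]); v=np.linalg.inv(K)@[uv[0],uv[1],1]
    r=T[:3,:3].T@(v*[1,-1,-1]); return -T[:3,:3].T@T[:3,3], r/np.linalg.norm(r)
def onz(d,uv,z):
    o,r=ray(d,uv); return o+r*(z-o[2])/r[2]
def tri(d1,p1,d2,p2):
    A=np.zeros((3,3));b=np.zeros(3)
    for d,p in((d1,p1),(d2,p2)):
        o,r=ray(d,p);M=np.eye(3)-np.outer(r,r);A+=M;b+=M@o
    return np.linalg.solve(A,b)
def proj(d,X):
    T=np.array(d["camera_from_world"]);c=T[:3,:3]@X+T[:3,3];q=d["mtx"]@(c*[1,-1,-1]);return q[:2]/q[2]
def fit(A,B): # 2D rigid model A->B
    a,b=A-A.mean(0),B-B.mean(0)
    th=np.arctan2((a[:,0]*b[:,1]-a[:,1]*b[:,0]).sum(),(a*b).sum())
    Rm=np.array([[np.cos(th),-np.sin(th)],[np.sin(th),np.cos(th)]])
    t=B.mean(0)-Rm@A.mean(0); return th,t,(B-(A@Rm.T+t))
E
python3 - <<'E'
from h import *
np.set_printoptions(precision=4,suppress=True)
t=optics.get_image("top"); s=optics.get_image("scene")
T=lambda x,y:((x+.5)/5-.5+255,(y+.5)/5-.5+205)
S=lambda x,y:((x+.5)/4-.5+290,(y+.5)/4-.5+225)
img=[onz(t,T(40,467),.003),onz(t,T(247,563),.003),onz(t,T(252,32),.051),onz(t,T(447,126),.051)]
D=np.array([[-.11,.0485],[-.11,-.0485],[.095,.0485],[.095,-.0485]])
th,td,r=fit(D,np.array(img)[:,:2]); print("dock",th,td,r)
pl=[T(130,303),T(303,388),T(60,440),T(228,523)]
B=np.array([[.033,.04],[.033,-.04],[-.033,.04],[-.033,-.04]])
tb,b,r=fit(B,np.array([onz(t,p,.037) for p in pl])[:,:2]); print("brush",tb,b,r)
print("loop",onz(t,T(165,405),.216), onz(t,T(165,405),.216)[:2]-b)
Rz=lambda a:np.array([[np.cos(a),-np.sin(a)],[np.sin(a),np.cos(a)]])
print("brush in dock",Rz(-th)@(b-td),tb-th)
# check scene: project dock front corners, button
for q in D[:2]: print("sc dock corner",(proj(s,np.r_[Rz(th)@q+td,.003])-[290,225])*4+1.5)
print("pred button",(proj(s,np.r_[b+Rz(tb)@[-.024,0],.18])-[290,225])*4+1.5)
for q in B: print("sc plate",(proj(s,np.r_[Rz(tb)@q+b,.037])-[290,225])*4+1.5)
E
```

```text
dock -0.44968380851761786 [0.5136 0.1211] [[ 0.0014 -0.0005]
 [ 0.0023 -0.0012]
 [-0.0031 -0.0023]
 [-0.0007  0.0039]]
brush -0.4741918878854711 [0.4589 0.1516] [[-0.0016  0.0004]
 [-0.0009 -0.0005]
 [ 0.0003 -0.0007]
 [ 0.0021  0.0008]]
loop [0.4589 0.1531 0.216 ] [-0.      0.0015]
brush in dock [-0.0625  0.0037] -0.024508079367853264
sc dock corner [139.6468 590.4072]
sc dock corner [384.1928 547.379 ]
pred button [254.4834 131.6519]
sc plate [ 98.4811 385.7364]
sc plate [291.2145 359.4364]
sc plate [140.486 490.365]
sc plate [345.4379 460.0842]
```

Call:
arm_command:
  rows:
    - [[1, 2.4, -3, -0.2, 0], [1, 4.8, -6, -0.4, 0], [1, 7.2, -9, -0.5, 0], [1, 9.6, -12, -0.6, 0], [1, 12.1, -15, -0.8, 0]]

```text
time: 0.62
ee_pos: [0.2836, -0.3979, 0.2387]
tool_rot: [-3.088, -0.573, 0.0]
ft_force: [0.3, 0.5, 0.7]
gripper_width: 0.0854
grasp_force: 0.0
```

Call:
arm_command:
  rows:
    - [[1, 2.4, -3, -0.2, 0], [1, 4.8, -6, -0.4, 0], [1, 7.2, -9, -0.5, 0], [1, 9.6, -12, -0.6, 0], [1, 12.1, -15, -0.8, 0]]

```text
time: 1.03
ee_pos: [0.3425, -0.2145, 0.2472]
tool_rot: [3.089, 0.573, 0.0]
ft_force: [0.4, -1.1, -0.2]
gripper_width: 0.0854
grasp_force: 0.0
```

Call:
arm_command:
  rows:
    - [[1, 2.4, -3, -0.2, 0], [1, 4.8, -6, -0.4, 0], [1, 7.2, -9, -0.5, 0], [1, 9.6, -12, -0.6, 0], [1, 12.1, -15, -0.8, 0]]

```text
time: 1.45
ee_pos: [0.4015, -0.0309, 0.2554]
tool_rot: [3.088, 0.574, 0.001]
ft_force: [0.6, -0.1, 0.5]
gripper_width: 0.0857
grasp_force: 0.0
```

Call:
arm_command:
  rows:
    - [[1, 2.4, -3, -0.2, 0], [1, 4.8, -6, -0.4, 0], [1, 7.2, -9, -0.5, 0], [1, 9.6, -12, -0.6, 0], [1, 12.0, -15, -0.6, 0]]

```text
time: 1.87
ee_pos: [0.4599, 0.1525, 0.2616]
tool_rot: [3.088, 0.575, 0.001]
ft_force: [1.1, -0.5, 0.4]
gripper_width: 0.0856
grasp_force: 0.0
```

Call:
arm_command:
  rows:
    - [[1, 0, 0, 0, -0.115], [1, 0, 0, 0, -0.23], [1, 0, 0, 0, -0.345], [1, 0, 0, 0, -0.46], [1, 0, 0, 0, -0.575]]

```text
time: 2.28
ee_pos: [0.4595, 0.1506, 0.2611]
tool_rot: [-2.794, -1.435, 0.001]
ft_force: [0.2, -0.6, -0.0]
gripper_width: 0.0856
grasp_force: 0.0
```

Call:
arm_command:
  rows:
    - [[1, 0, 0, 0, -0.115], [1, 0, 0, 0, -0.23], [1, 0, 0, 0, -0.345], [1, 0, 0, 0, -0.46], [1, 0, 0, 0, -0.575]]

```text
time: 2.7
ee_pos: [0.4595, 0.1503, 0.2611]
tool_rot: [-2.273, -2.168, 0.0]
ft_force: [-0.2, 0.2, 0.2]
gripper_width: 0.0853
grasp_force: 0.0
```

Call:
arm_command:
  rows:
    - [[1, 0, 0, 0, -0.115], [1, 0, 0, 0, -0.23], [1, 0, 0, 0, -0.345], [1, 0, 0, 0, -0.46], [1, 0, 0, 0, -0.575]]

```text
time: 3.12
ee_pos: [0.4595, 0.1503, 0.2612]
tool_rot: [-1.565, -2.724, 0.0]
ft_force: [-0.4, -0.7, 0.8]
gripper_width: 0.0856
grasp_force: 0.0
```

Call:
arm_command:
  rows:
    - [[1, 0, 0, 0, -0.115], [1, 0, 0, 0, -0.23], [1, 0, 0, 0, -0.345], [1, 0, 0, 0, -0.46], [1, 0, 0, 0, -0.575]]

```text
time: 3.53
ee_pos: [0.4595, 0.1503, 0.2611]
tool_rot: [-0.729, -3.056, 0.0]
ft_force: [-0.1, 1.0, -0.0]
gripper_width: 0.0854
grasp_force: 0.0
```

Call:
arm_command:
  rows:
    - [[1, 0, 0, 2, 0], [1, 0, 0, 4, 0], [1, 0, 0, 6, 0], [1, 0, 0, 8, 0], [1, 0, 0, 10, 0]]

```text
time: 3.95
ee_pos: [0.4595, 0.1503, 0.1603]
tool_rot: [0.737, 3.054, 0.0]
ft_force: [0.1, 0.5, -0.9]
gripper_width: 0.0855
grasp_force: 0.0
```

Call:
arm_command:
  rows:
    - [[0.5, 0, 0, 0, 0], [0.3, 0, 0, 0, 0], [0.2, 0, 0, 0, 0], [0.1, 0, 0, 0, 0], [0.0, 0, 0, 0, 0]]
  newtons: 40

```text
time: 4.37
ee_pos: [0.4609, 0.1506, 0.1631]
tool_rot: [0.737, 3.051, 0.002]
ft_force: [0.2, 0.7, 0.5]
gripper_width: 0.0296
grasp_force: 42.7
```

Call:
arm_command:
  rows:
    - [[0, 0, 0, 0, 0], [0, 0, 0, 0, 0], [0, 0, 0, 0, 0], [0, 0, 0, 0, 0], [0, 0, 0, 0, 0]]

```text
time: 4.78
ee_pos: [0.4609, 0.1505, 0.1631]
tool_rot: [0.737, 3.051, 0.002]
ft_force: [-0.5, 0.8, 6.5]
gripper_width: 0.0295
grasp_force: 43.3
```

```bash
python3 - <<'E'
from h import *
print(sensors.sense())
t=optics.get_image("top")["img"][195:325,245:365]; s=optics.get_image("scene")["img"][170:390,270:410]
cv2.imwrite("pics/g1.png",np.hstack([cv2.resize(t,(554,600)),cv2.resize(s,(246,387)) if 0 else cv2.copyMakeBorder(cv2.resize(s,(246,387)),0,213,0,0,0)]))
E
```

```text
{'time': 4.7833, 'joints': array([ 1.52923961e-01, -6.00473374e-02,  1.95675791e+00, -4.47885890e-05,
        1.24178601e+00, -9.44120951e-01]), 'dq': array([ 1.22146880e-04, -1.77999759e-04,  2.25128693e-04, -1.91006196e-06,
       -5.48086571e-04, -5.84050702e-04]), 'tau': array([-2.52270866e-01, -3.10939765e+01, -3.39940059e+01,  1.42192282e-02,
       -2.13723374e-01, -1.70611526e-02]), 'ee_pos': array([0.46087004, 0.15054643, 0.16305832]), 'tool_rot': array([7.36529347e-01, 3.05107176e+00, 1.78481017e-03]), 'ft_force': array([-0.52756857,  0.7841415 ,  6.47696646]), 'wrist_torque': array([-0.06811071,  0.15974554, -0.0009561 ]), 'grasp_force': 43.29783082008362, 'gripper_width': 0.02950815397831264}
```

View pics/g1.png

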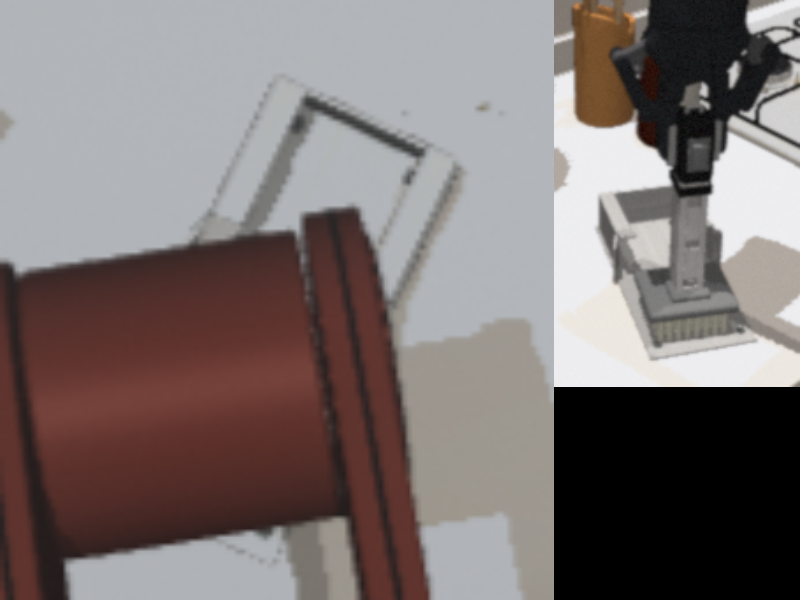

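The grasp is good: the pads hold the grip's plain sides and the button on the front is untouched. I'll refine the dock's yaw and axis from its other edges before sliding.

```bash
python3 - <<'E'
from h import *
np.set_printoptions(precision=4,suppress=True)
t=optics.get_image("top")
T=lambda p:((p[0]+.5)/5-.5+255,(p[1]+.5)/5-.5+205)
def seg(n,a,b,z,off):
    A,B=onz(t,T(a),z)[:2],onz(t,T(b),z)[:2]; d=B-A; print(n,"yaw",np.arctan2(d[1],d[0])+off,"len",np.linalg.norm(d),"mid",(A+B)/2)
h=np.pi/2
seg("bar1",(203,258),(305,306),.003,h); seg("bar2",(180,308),(283,356),.003,h)
seg("front",(40,467),(247,563),.003,h); seg("back",(252,32),(447,126),.051,h); seg("backin",(283,58),(408,117),.051,h)
seg("liproot",(330,290),(400,135),.044,0); seg("base L",(40,467),(125,290),.003,0); seg("base R",(247,563),(355,335),.003,0)
seg("lipL out",(175,182),(252,32),.047,0); seg("lipR out",(372,295),(447,126),.047,0)
s=sensors.sense(); p=s["ee_pos"][:2]; M=R.from_rotvec(s["tool_rot"]).as_matrix()
for th in(-.4497,-.465):
  for td in([.5136,.1211],):
    u=np.array([np.cos(th),np.sin(th)]);v=np.array([-u[1],u[0]]); q=p-td; print(th,"tcp in dock",q@u,q@v)
    dw=np.array(td)+.057*u-p; print("shift tool to home",M[:2,:2].T@dw*100)
E
```

```text
bar1 yaw -0.44474290250010196 len 0.04846114272190433 mid [0.5155 0.1206]
bar2 yaw -0.4406828925803308 len 0.04875956798310316 mid [0.4941 0.1303]
front yaw -0.43769800858582597 len 0.09724608681694813 mid [0.4164 0.1681]
back yaw -0.45547855014019323 len 0.09037264623661574 mid [0.5973 0.0806]
backin yaw -0.4471727449165681 len 0.05768549718166573 mid [0.5937 0.0823]
liproot yaw -0.4299630563497268 len 0.07134452096329369 mid [0.542  0.0742]
base L yaw -0.44722116407461504 len 0.08355374298658087 mid [0.4746 0.194 ]
base R yaw -0.4495298964958212 len 0.10742845147627322 mid [0.4441 0.1007]
lipL out yaw -0.4736921337932681 len 0.0707747568253495 mid [0.5862 0.1373]
lipR out yaw -0.424817610889042 len 0.07746928479806765 mid [0.5425 0.0557]
-0.4497 tcp in dock -0.06026065943101492 0.0036147236646551606
shift tool to home [-11.7313  -0.0794]
-0.465 tcp in dock -0.0603089094740805 0.0026923484692268516
shift tool to home [-11.7328  -0.1666]
```

Call:
arm_command:
  rows:
    - [[0, 0, -0.18, -0.1, -0.013], [0, 0, -0.36, -0.2, -0.026], [0, 0, -0.36, -0.2, -0.026], [0, 0, -0.36, -0.2, -0.026]]

```text
time: 5.27
ee_pos: [0.4577, 0.1469, 0.1632]
tool_rot: [-0.698, -3.063, 0.0]
ft_force: [-0.6, -0.8, 0.6]
gripper_width: 0.0295
grasp_force: 42.6
```

Call:
arm_command:
  rows:
    - [[0, -0.6, 0, 0, 0], [0, -1.2, 0, 0, 0], [0, -1.8, 0, 0, 0], [0, -2.4, 0, 0, 0], [0, -3, 0, 0, 0]]

```text
time: 5.68
ee_pos: [0.4858, 0.1338, 0.1632]
tool_rot: [-0.698, -3.063, 0.0]
ft_force: [0.6, 0.5, -3.4]
gripper_width: 0.0297
grasp_force: 42.3
```

Call:
arm_command:
  rows:
    - [[0, -0.6, 0, 0, 0], [0, -1.2, 0, 0, 0], [0, -1.8, 0, 0, 0], [0, -2.4, 0, 0, 0], [0, -3, 0, 0, 0]]

```text
time: 6.1
ee_pos: [0.5127, 0.1208, 0.1632]
tool_rot: [-0.698, -3.063, 0.0]
ft_force: [-2.8, -0.6, 2.4]
gripper_width: 0.0297
grasp_force: 42.9
```

Call:
arm_command:
  rows:
    - [[0, -0.6, 0, 0, 0], [0, -1.2, 0, 0, 0], [0, -1.8, 0, 0, 0], [0, -2.4, 0, 0, 0], [0, -3, 0, 0, 0]]

```text
time: 6.52
ee_pos: [0.5396, 0.1079, 0.1632]
tool_rot: [-0.697, -3.063, 0.0]
ft_force: [-0.5, 0.8, -2.2]
gripper_width: 0.0297
grasp_force: 42.4
```

Call:
arm_command:
  rows:
    - [[0, -0.5, 0, 0, 0], [0, -1, 0, 0, 0], [0, -1.5, 0, 0, 0], [0, -2, 0, 0, 0], [0, -2.4, 0, 0, 0]]

```text
time: 6.93
ee_pos: [0.5612, 0.0975, 0.1632]
tool_rot: [-0.698, -3.063, 0.0]
ft_force: [-0.2, -0.5, -2.4]
gripper_width: 0.0297
grasp_force: 42.5
```

Call:
arm_command:
  rows:
    - [[0, -0.1, 0, 0, 0], [0, -0.2, 0, 0, 0], [0, -0.3, 0, 0, 0], [0, -0.4, 0, 0, 0], [0, -0.5, 0, 0, 0]]

```text
time: 7.35
ee_pos: [0.5652, 0.0957, 0.1632]
tool_rot: [-0.697, -3.063, -0.0]
ft_force: [0.5, -0.1, -3.3]
gripper_width: 0.0295
grasp_force: 42.4
```

Call:
arm_command:
  rows:
    - [[0, -0.1, 0, 0, 0], [0, -0.2, 0, 0, 0], [0, -0.3, 0, 0, 0], [0, -0.4, 0, 0, 0], [0, -0.4, 0, 0, 0]]

```text
time: 7.77
ee_pos: [0.5689, 0.0939, 0.1632]
tool_rot: [-0.698, -3.063, -0.0]
ft_force: [-0.8, 0.5, -2.7]
gripper_width: 0.0293
grasp_force: 42.2
```

```bash
python3 - <<'E'
from h import *
s=optics.get_image("scene")["img"]; c=s[200:370,280:400]; cv2.imwrite("pics/h1.png",cv2.resize(c,None,fx=3.5,fy=3.5,interpolation=cv2.INTER_CUBIC))
E
```

```text
(no output)
```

View pics/h1.png

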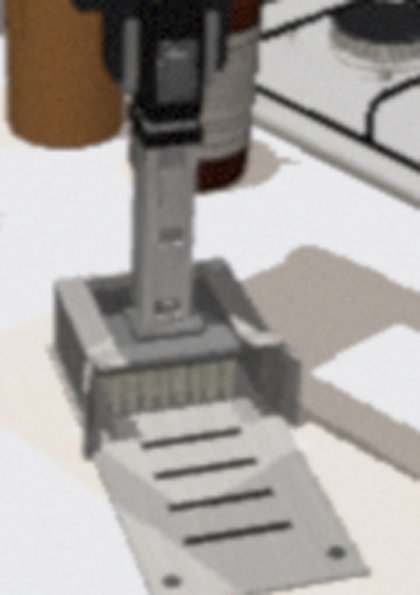

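The head is inside the channel under both lips (plate front edge at crop rows ~350–370), not yet touching the back wall. I'll keep pushing until there is contact force.

Call:
arm_command:
  rows:
    - [[0, -0.1, 0, 0.1, 0], [0, -0.2, 0, 0.1, 0], [0, -0.3, 0, 0.1, 0], [0, -0.4, 0, 0.1, 0], [0, -0.4, 0, 0.1, 0]]

```text
time: 8.23
ee_pos: [0.5726, 0.0924, 0.1635]
tool_rot: [-0.697, -3.063, -0.001]
ft_force: [-4.3, 1.0, 5.5]
gripper_width: 0.0295
grasp_force: 39.5
```

Call:
arm_command:
  rows:
    - [[0, -0.1, 0, 0, 0], [0, -0.2, 0, 0, 0], [0, -0.2, 0, 0, 0], [0, -0.2, 0, 0, 0], [0, -0.2, 0, 0, 0]]

```text
time: 8.65
ee_pos: [0.5745, 0.0916, 0.1637]
tool_rot: [0.697, 3.063, 0.001]
ft_force: [-4.1, 0.7, 7.5]
gripper_width: 0.0296
grasp_force: 39.5
```

```bash
python3 - <<'E'
from h import *
d=optics.get_image("scene"); s=d["img"].copy(); c=cv2.resize(s[200:370,280:400],None,fx=3.5,fy=3.5,interpolation=cv2.INTER_CUBIC)
th=-.448;u=np.array([np.cos(th),np.sin(th)]);v=np.array([-u[1],u[0]]);td=np.array([.5136,.1211])
def P(x,y,z): return tuple(int(k) for k in (proj(d,np.r_[td+x*u+y*v,z])-[280,200])*3.5+1.25)
for x,col in((.057,(0,0,255)),(.051,(0,255,0))):
    cv2.line(c,P(x-.033,.04,.037),P(x-.033,-.04,.037),col,1); cv2.line(c,P(x-.033,.04,.027),P(x-.033,-.04,.027),col,1)
    cv2.line(c,P(x-.014,0,.037),P(x-.014,0,.149),col,1)
for y in(.0485,-.0485): cv2.line(c,P(-.11,y,.003),P(.0,y,.003),(255,0,0),1)
cv2.line(c,P(.095,.0485,.051),P(.095,-.0485,.051),(255,0,0),1)
cv2.imwrite("pics/h2.png",c)
E
```

```text
(no output)
```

View pics/h2.png

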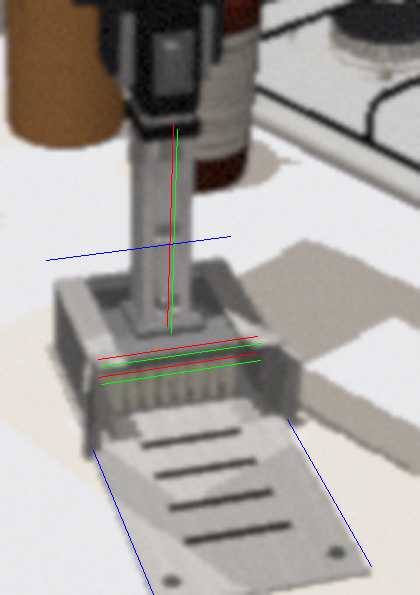

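The tube top leans slightly toward the back (about 9 crop px off the predicted line), and the plate's front edge sits on the x≈57 mm line. So the head is against the wall and the brush is pivoting in the grip. I'll release it so it settles upright, then check.

Call:
arm_command:
  rows:
    - [[0.3, 0, 0, 0, 0], [0.6, 0, 0, 0, 0], [1, 0, 0, 0, 0], [1, 0, 0, 0, 0], [1, 0, 0, 0, 0]]

```text
time: 9.12
ee_pos: [0.5745, 0.0912, 0.1622]
tool_rot: [0.698, 3.063, -0.0]
ft_force: [-0.2, 0.0, 1.3]
gripper_width: 0.076
grasp_force: 0.0
```

Call:
arm_command:
  rows:
    - [[1, 0, 0, -2, 0], [1, 0, 0, -4, 0], [1, 0, 0, -6, 0], [1, 0, 0, -8, 0], [1, 0, 0, -10, 0]]

```text
time: 9.53
ee_pos: [0.5743, 0.0912, 0.263]
tool_rot: [-0.698, -3.063, 0.0]
ft_force: [0.1, 1.7, -0.5]
gripper_width: 0.0857
grasp_force: 0.0
```

```bash
python3 - <<'E'
from h import *
d=optics.get_image("scene"); w=optics.get_image("wrist"); print(np.round(w["mtx"],1).tolist(),np.round(w["camera_from_world"],3).tolist()); print(sensors.sense()["ee_pos"],sensors.sense()["ft_force"])
np.savez("h3.npz",**{k+n:v for n,q in(("s",d),("w",w)) for k,v in q.items()})
c=cv2.resize(d["img"][215:345,285:385],(370,480),interpolation=cv2.INTER_CUBIC)
cv2.imwrite("pics/h3.png",np.hstack([c,cv2.copyMakeBorder(cv2.resize(w["img"],(426,320)),0,160,0,0,0)]))
E
```

```text
[[365.7, 0.0, 318.4], [0.0, 365.7, 244.8], [0.0, 0.0, 1.0]] [[0.433, 0.901, 0.003, -0.334], [-0.863, 0.415, -0.289, 0.508], [-0.261, 0.123, 0.957, -0.274], [0.0, 0.0, 0.0, 1.0]]
[0.57653387 0.09128035 0.26662054] [-0.25429643  0.00235704  1.02034093]
```

View pics/h3.png

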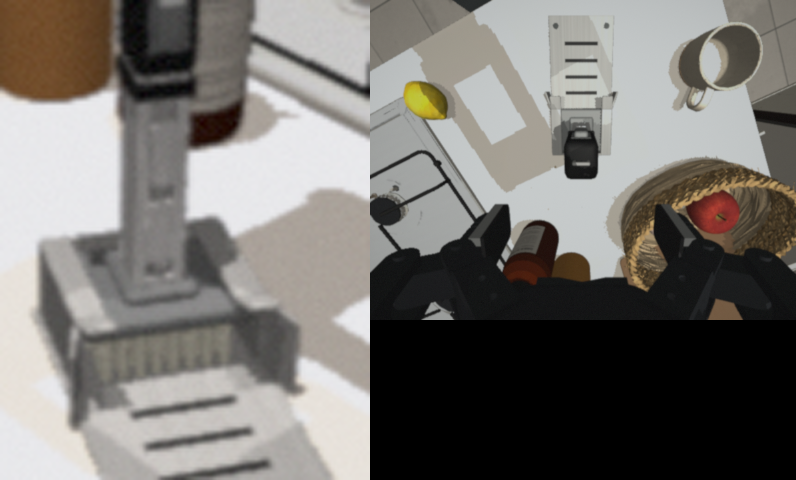

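The brush stands upright in the channel. In the wrist half of the picture the loop is at (580,162), the dock front corners are at (549,15) and (615,15), and the mouth flares are near row 97. Next I'll measure the loop position against the dock in that view.

```bash
python3 - <<'E'
from h import *
np.set_printoptions(precision=4,suppress=True)
z=np.load("h3.npz"); w={k:z[k+"w"] for k in("img","mtx","camera_from_world")}; s={k:z[k+"s"] for k in("img","mtx","camera_from_world")}
W=lambda x,y:((x-370+.5)*640/426-.5,(y+.5)*1.5-.5)
S=lambda x,y:((x+.5)/3.7-.5+285,(y+.5)*130/480-.5+215)
th=-.448;u=np.array([np.cos(th),np.sin(th)]);v=np.array([-u[1],u[0]]);td=np.array([.5136,.1211])
def D(n,X): q=X[:2]-td; print(n,X,"dock",q@u,q@v)
D("loop w",onz(w,W(580,162),.216))
for p in((549,15),(615,15)): D("front w",onz(w,W(*p),.003))
for i,p in enumerate(((581,44),(581,60),(581,76),(581,92))): D(f"bar{i} w",onz(w,W(*p),.003))
D("hole s",onz(s,S(158,268),.051)); D("hole2 s",onz(s,S(161,191),.091))
for p in((183,406),(197,437),(212,470)): D("bar s",onz(s,S(*p),.003))
D("plateFL",onz(s,S(85,338),.037)); D("plateFR",onz(s,S(240,325),.037))
cv2.imwrite("pics/w3.png",cv2.resize(w["img"][15:285,250:390],None,fx=2.2,fy=2.2,interpolation=cv2.INTER_CUBIC))
E
```

```text
loop w [0.563  0.0972 0.216 ] dock 0.05482179746703447 -0.00012101315921896776
front w [0.3964 0.126  0.003 ] dock -0.10775972587519343 -0.04638626071557004
front w [0.4385 0.2138 0.003 ] dock -0.10781747721471206 0.0509841407871994
bar0 w [0.4518 0.1516 0.003 ] dock -0.06889729261813055 0.00076922330424887
bar1 w [0.4721 0.1419 0.003 ] dock -0.0463810374981416 0.0007467583754223965
bar2 w [0.4931 0.1317 0.003 ] dock -0.02306005357409052 0.0007234905521886837
bar3 w [0.5149 0.1212 0.003 ] dock 0.001109585511646495 0.0006993760083212233
hole s [0.5503 0.1053 0.051 ] dock 0.039897279011004184 0.0016171875492954385
hole2 s [0.5514 0.1037 0.091 ] dock 0.0415656531854673 0.0006990967656560998
bar s [0.5123 0.1228 0.003 ] dock -0.0019068159379665966 0.0009227812003563519
bar s [0.4916 0.1333 0.003 ] dock -0.025095987860961993 0.0015202569601103415
bar s [0.4706 0.1441 0.003 ] dock -0.048715630975074885 0.0020880084859478593
plateFL [0.5444 0.1538 0.037 ] dock 0.013575653715801455 0.04284232272143234
plateFR [0.5074 0.0937 0.037 ] dock 0.00631362459720981 -0.027374434414176366
```

View pics/w3.png

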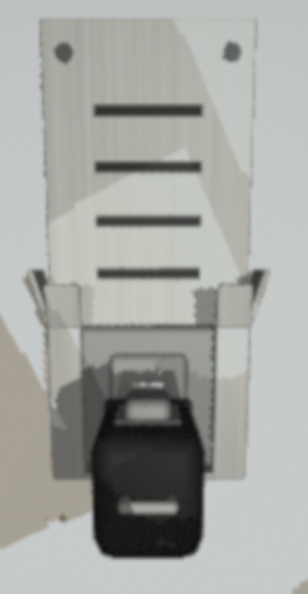

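The wrist view puts the brush origin at about 53–56 mm, which is close to the 51 mm limit. I'll regrip harder, re-centred on the grip, and push again to be certain.

Call:
arm_command:
  rows:
    - [[1, 1.2, 0, 2, 0], [1, 1.2, 0, 4, 0], [1, 1.2, 0, 6, 0], [1, 1.2, 0, 8, 0], [1, 1.2, 0, 10, 0]]

```text
time: 10.05
ee_pos: [0.5628, 0.0964, 0.1601]
tool_rot: [-0.697, -3.062, 0.001]
ft_force: [1.0, 0.5, -0.0]
gripper_width: 0.0853
grasp_force: 0.0
```

Call:
arm_command:
  rows:
    - [[0.5, 0, 0, 0, 0], [0.2, 0, 0, 0, 0], [0, 0, 0, 0, 0], [0, 0, 0, 0, 0], [0, 0, 0, 0, 0]]
  newtons: 60

```text
time: 10.47
ee_pos: [0.5646, 0.0964, 0.1641]
tool_rot: [0.697, 3.06, 0.001]
ft_force: [0.7, -0.3, -2.2]
gripper_width: 0.0295
grasp_force: 59.2
```

Call:
arm_command:
  rows:
    - [[0, 0, 0, -0.1, 0], [0, 0, 0, -0.2, 0], [0, 0, 0, -0.2, 0], [0, 0, 0, -0.2, 0], [0, 0, 0, -0.2, 0]]

```text
time: 10.88
ee_pos: [0.5634, 0.0965, 0.1642]
tool_rot: [-0.697, -3.063, 0.0]
ft_force: [1.0, -0.6, -1.7]
gripper_width: 0.0292
grasp_force: 59.4
```

Call:
arm_command:
  rows:
    - [[0, -0.1, 0, 0, 0], [0, -0.2, 0, 0, 0], [0, -0.2, 0, 0, 0], [0, -0.2, 0, 0, 0], [0, -0.2, 0, 0, 0]]

```text
time: 11.3
ee_pos: [0.5653, 0.0956, 0.1642]
tool_rot: [-0.698, -3.063, 0.0]
ft_force: [0.1, -0.2, -1.8]
gripper_width: 0.0297
grasp_force: 59.3
```

Call:
arm_command:
  rows:
    - [[0, -0.1, 0, 0, 0], [0, -0.2, 0, 0, 0], [0, -0.2, 0, 0, 0], [0, -0.2, 0, 0, 0], [0, -0.2, 0, 0, 0]]

```text
time: 11.72
ee_pos: [0.5666, 0.095, 0.1643]
tool_rot: [-0.697, -3.062, -0.0]
ft_force: [-4.3, 1.6, 2.0]
gripper_width: 0.0296
grasp_force: 59.6
```

Call:
arm_command:
  rows:
    - [[0, -0.1, 0, 0, 0], [0, -0.2, 0, 0, 0], [0, -0.2, 0, 0, 0], [0, -0.2, 0, 0, 0], [0, -0.2, 0, 0, 0]]

```text
time: 12.13
ee_pos: [0.5687, 0.094, 0.1647]
tool_rot: [-0.697, -3.063, -0.0]
ft_force: [-4.6, 1.2, 3.7]
gripper_width: 0.0298
grasp_force: 60.0
```

Call:
arm_command:
  rows:
    - [[0.4, 0, 0, 0, 0], [0.8, 0, 0, 0, 0], [1, 0, 0, 0, 0], [1, 0.2, 0, 0, 0], [1, 0.4, 0, 0, 0]]

```text
time: 12.55
ee_pos: [0.5655, 0.0955, 0.1644]
tool_rot: [0.698, 3.062, 0.0]
ft_force: [-0.3, -0.2, -0.9]
gripper_width: 0.0804
grasp_force: 0.0
```

Call:
arm_command:
  rows:
    - [[1, 0, 0, 0, 0.11], [1, 0, 0, 0, 0.22], [1, 0, 0, 0, 0.33], [1, 0, 0, 0, 0.44], [1, 0, 0, 0, 0.55]]

```text
time: 12.97
ee_pos: [0.5653, 0.0956, 0.1644]
tool_rot: [1.51, 2.754, 0.0]
ft_force: [-0.4, 1.0, 0.2]
gripper_width: 0.0853
grasp_force: 0.0
```

Call:
arm_command:
  rows:
    - [[1, 0, 0, 0, 0.11], [1, 0, 0, 0, 0.22], [1, 0, 0, 0, 0.33], [1, 0, 0, 0, 0.44], [1, 0, 0, 0, 0.55]]

```text
time: 13.38
ee_pos: [0.5653, 0.0956, 0.1643]
tool_rot: [2.202, 2.241, 0.0]
ft_force: [-0.6, -0.5, -0.0]
gripper_width: 0.0854
grasp_force: 0.0
```

Call:
arm_command:
  rows:
    - [[1, 0, 0, 0, 0.11], [1, 0, 0, 0, 0.22], [1, 0, 0, 0, 0.33], [1, 0, 0, 0, 0.44], [1, 0, 0, 0, 0.47]]

```text
time: 13.8
ee_pos: [0.5653, 0.0957, 0.1643]
tool_rot: [2.663, 1.666, 0.0]
ft_force: [-1.6, 0.2, 0.6]
gripper_width: 0.0855
grasp_force: 0.0
```

Call:
arm_command:
  rows:
    - [[1, 0, 0, 0, 0], [1, 0, 0, 0, 0]]

```text
time: 13.97
ee_pos: [0.5653, 0.0957, 0.1643]
tool_rot: [2.657, 1.676, 0.0]
ft_force: [0.0, -0.3, 0.1]
gripper_width: 0.0855
grasp_force: 0.0
```

```bash
python3 - <<'E'
from h import *
s=sensors.sense(); p=s["ee_pos"]; th=-.448;u=np.array([np.cos(th),np.sin(th)]);v=np.array([-u[1],u[0]]);q=p[:2]-[.5136,.1211]
M=R.from_rotvec(s["tool_rot"]).as_matrix(); print(q@u,q@v,p[2],"yaw tool y",np.arctan2(M[1,1],M[0,1]),s["joints"][5],s["ft_force"])
d=optics.get_image("scene"); cv2.imwrite("pics/x1.png",cv2.resize(d["img"][160:340,270:400],None,fx=3,fy=3,interpolation=cv2.INTER_CUBIC))
E
```

```text
0.05762044382193386 -0.0005374823220311447 0.16434101027948014 yaw tool y -0.4455912995128158 0.4757192794979189 [ 0.04575967 -0.3429899   0.12451565]
```

View pics/x1.png

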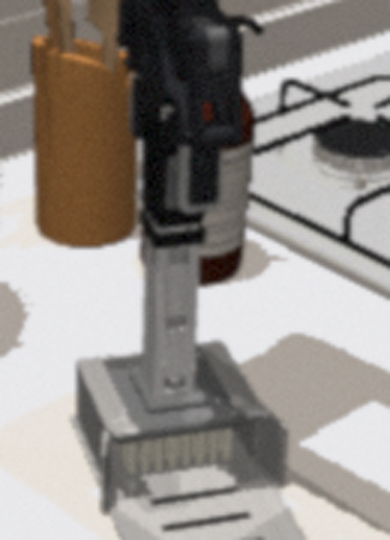

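The fingers now stand in front of and behind the grip (crop column ~190, row 170), with the head still under the lips. I've used my 10 picture views, so from here I go by readings. Next: lower 3 mm and squeeze.

Call:
arm_command:
  rows:
    - [[1, 0, 0, 0.3, 0], [0.5, 0, 0, 0.3, 0], [0.2, 0, 0, 0.3, 0], [0, 0, 0, 0.3, 0], [0, 0, 0, 0.3, 0]]
  newtons: 45

```text
time: 14.43
ee_pos: [0.5653, 0.0956, 0.1613]
tool_rot: [-2.658, -1.674, 0.0]
ft_force: [-0.2, 0.1, -0.0]
gripper_width: 0.0387
grasp_force: 5.4
```

Call:
arm_command:
  rows:
    - [[0, 0, 0, 0, 0], [0, 0, 0, 0, 0], [0, 0, 0, 0, 0], [0, 0, 0, 0, 0]]

```text
time: 14.77
ee_pos: [0.5655, 0.0956, 0.1615]
tool_rot: [2.658, 1.674, 0.001]
ft_force: [1.1, -0.5, 0.3]
gripper_width: 0.0359
grasp_force: 46.5
```

Call:
arm_command:
  rows:
    - [[0, 0, 0, -0.5, 0], [0, 0, 0, -1, 0], [0, 0, 0, -1.5, 0], [0, 0, 0, -2, 0], [0, 0, 0, -2.5, 0]]

```text
time: 15.18
ee_pos: [0.5652, 0.0956, 0.1867]
tool_rot: [-2.658, -1.674, 0.0]
ft_force: [-0.4, 0.5, -3.6]
gripper_width: 0.0355
grasp_force: 46.1
```

Call:
arm_command:
  rows:
    - [[0, 0, 0, -0.6, 0], [0, 0, 0, -1.2, 0], [0, 0, 0, -1.8, 0], [0, 0, 0, -2.4, 0], [0, 0, 0, -3, 0]]

```text
time: 15.6
ee_pos: [0.5653, 0.0956, 0.217]
tool_rot: [2.658, 1.674, 0.0]
ft_force: [-0.4, 0.2, -3.9]
gripper_width: 0.0358
grasp_force: 46.1
```

Call:
arm_command:
  rows:
    - [[0, 0, 0, -0.4, 0], [0, 0, 0, -0.8, 0], [0, 0, 0, -1.2, 0], [0, 0, 0, -1.6, 0], [0, 0, 0, -2, 0]]

```text
time: 16.02
ee_pos: [0.5653, 0.0956, 0.2366]
tool_rot: [2.659, 1.674, -0.0]
ft_force: [-0.3, 0.9, -4.7]
gripper_width: 0.0356
grasp_force: 46.0
```

Call:
arm_command:
  rows:
    - [[0, 0, 0, -0.2, 0], [0, 0, 0, -0.4, 0], [0, 0, 0, -0.6, 0], [0, 0, 0, -0.6, 0], [0, 0, 0, -0.6, 0]]

```text
time: 16.43
ee_pos: [0.5654, 0.0956, 0.2424]
tool_rot: [2.658, 1.674, 0.0]
ft_force: [-0.4, -0.3, -3.6]
gripper_width: 0.0355
grasp_force: 46.1
```

Call:
arm_command:
  rows:
    - [[0, 0, 0, -0.1, 0], [0, 0, 0, -0.2, 0], [0, 0, 0, -0.2, 0], [0, 0, 0, -0.2, 0], [0, 0, 0, -0.2, 0]]

```text
time: 16.85
ee_pos: [0.5653, 0.0956, 0.2443]
tool_rot: [2.659, 1.674, 0.0]
ft_force: [0.5, 0.0, -3.7]
gripper_width: 0.0358
grasp_force: 46.1
```

Call:
arm_command:
  rows:
    - [[0, 0, 0, -0.1, 0], [0, 0, 0, -0.2, 0], [0, 0, 0, -0.2, 0], [0, 0, 0, -0.2, 0], [0, 0, 0, -0.2, 0]]

```text
time: 17.27
ee_pos: [0.5649, 0.0956, 0.2451]
tool_rot: [-2.658, -1.673, 0.002]
ft_force: [0.8, 0.2, -13.1]
gripper_width: 0.036
grasp_force: 47.0
```

Call:
arm_command:
  rows:
    - [[0, 0, 0, -0.1, 0], [0, 0, 0, -0.2, 0], [0, 0, 0, -0.2, 0], [0, 0, 0, -0.2, 0], [0, 0, 0, -0.2, 0]]

```text
time: 17.68
ee_pos: [0.5643, 0.0955, 0.2452]
tool_rot: [-2.657, -1.673, 0.005]
ft_force: [4.5, 1.2, -25.2]
gripper_width: 0.0356
grasp_force: 48.6
```

Held firmly at the last stop (25 N). I'll relieve the pull, release so the button springs out, and turn back to the plain sides.

Call:
arm_command:
  rows:
    - [[0, 0, 0, 0.15, 0], [0, 0, 0, 0.3, 0], [0, 0, 0, 0.3, 0], [0, 0, 0, 0.3, 0]]

```text
time: 18.02
ee_pos: [0.5647, 0.0956, 0.2451]
tool_rot: [-2.658, -1.673, 0.002]
ft_force: [-1.1, 0.1, -14.9]
gripper_width: 0.0355
grasp_force: 48.9
```

Call:
arm_command:
  rows:
    - [[0.3, 0, 0, 0, 0], [0.6, 0, 0, 0, 0], [1, 0, 0, 0, 0], [1, 0, 0, 0, 0], [1, 0, 0, 0, 0]]

```text
time: 18.43
ee_pos: [0.567, 0.0957, 0.2483]
tool_rot: [2.656, 1.672, 0.008]
ft_force: [-0.9, -0.8, -0.9]
gripper_width: 0.0816
grasp_force: 0.0
```

Call:
arm_command:
  rows:
    - [[1, 0, 0, 0, -0.11], [1, 0, 0, 0, -0.22], [1, 0, 0, 0, -0.33], [1, 0, 0, 0, -0.44], [1, 0, 0, 0, -0.55]]

```text
time: 18.85
ee_pos: [0.5663, 0.0956, 0.2471]
tool_rot: [2.096, 2.337, 0.004]
ft_force: [-0.3, -0.2, 0.3]
gripper_width: 0.0855
grasp_force: 0.0
```

Call:
arm_command:
  rows:
    - [[1, 0, 0, 0, -0.11], [1, 0, 0, 0, -0.22], [1, 0, 0, 0, -0.33], [1, 0, 0, 0, -0.44], [1, 0, 0, 0, -0.55]]

```text
time: 19.27
ee_pos: [0.5663, 0.0957, 0.247]
tool_rot: [1.383, 2.818, 0.002]
ft_force: [0.1, -0.1, 1.4]
gripper_width: 0.0854
grasp_force: 0.0
```

Call:
arm_command:
  rows:
    - [[1, 0, 0, 0, -0.11], [1, 0, 0, 0, -0.22], [1, 0, 0, 0, -0.33], [1, 0, 0, 0, -0.44], [1, 0, 0, 0, -0.47]]

```text
time: 19.68
ee_pos: [0.5663, 0.0956, 0.2471]
tool_rot: [0.688, 3.062, 0.001]
ft_force: [0.5, -0.6, -0.1]
gripper_width: 0.0853
grasp_force: 0.0
```

```bash
python3 - <<'E'
from h import *
np.set_printoptions(precision=4,suppress=True)
print(sensors.sense()["ee_pos"])
d=optics.get_image("scene"); w=optics.get_image("wrist"); th=-.448;u=np.array([np.cos(th),np.sin(th)]);v=np.array([-u[1],u[0]]);td=np.array([.5136,.1211])
# black grip region in the scene: bottom row of the grip along the tube line vs predicted
for z in(.149,.231,.289): print(z,proj(d,np.r_[td+.040*u,z]))
g=cv2.cvtColor(d["img"],cv2.COLOR_BGR2GRAY); a=proj(d,np.r_[td+.042*u,.12]);b=proj(d,np.r_[td+.042*u,.30])
n=int(a[1]-b[1]); print([(int(r),int(g[int(r),int(round(a[0]+(b[0]-a[0])*(a[1]-r)/(a[1]-b[1])))])) for r in range(int(a[1]),int(b[1]),-3)])
E
```

```text
[0.5663 0.0956 0.2471]
0.149 [329.708  235.8225]
0.231 [331.0644 188.5856]
0.289 [332.1023 152.4383]
[(250, 121), (247, 96), (244, 105), (241, 44), (238, 33), (235, 129), (232, 94), (229, 94), (226, 96), (223, 98), (220, 101), (217, 93), (214, 94), (211, 95), (208, 95), (205, 97), (202, 98), (199, 97), (196, 99), (193, 98), (190, 92), (187, 14), (184, 13), (181, 58), (178, 71), (175, 68), (172, 72), (169, 79), (166, 82), (163, 36), (160, 13), (157, 23), (154, 18), (151, 31), (148, 79), (145, 117)]
```

Grip bottom edge is at row ~188.5, matching the 80 mm stop's prediction of 188.6. Now I'll take the plain sides.

Call:
arm_command:
  rows:
    - [[1, 0, 0, 0.4, 0], [0.5, 0, 0, 0.4, 0], [0.2, 0, 0, 0.4, 0], [0, 0, 0, 0.4, 0], [0, 0, 0, 0.4, 0]]
  newtons: 50

```text
time: 20.2
ee_pos: [0.5654, 0.0956, 0.2414]
tool_rot: [0.698, 3.063, 0.0]
ft_force: [0.3, -0.2, 1.0]
gripper_width: 0.0388
grasp_force: 0.0
```

Call:
arm_command:
  rows:
    - [[0, 0, 0, -0.1, 0], [0, 0, 0, -0.2, 0], [0, 0, 0, -0.2, 0], [0, 0, 0, -0.2, 0], [0, 0, 0, -0.2, 0]]

```text
time: 20.62
ee_pos: [0.5651, 0.0956, 0.2429]
tool_rot: [-0.697, -3.062, 0.0]
ft_force: [0.1, 0.5, -1.5]
gripper_width: 0.0295
grasp_force: 53.2
```

Call:
arm_command:
  rows:
    - [[0, 0.3, 0, 0, 0], [0, 0.6, 0, 0, 0], [0, 1, 0, 0, 0], [0, 1.5, 0, 0, 0], [0, 2, 0, 0, 0]]

```text
time: 21.03
ee_pos: [0.5467, 0.1046, 0.2433]
tool_rot: [-0.697, -3.063, -0.0]
ft_force: [-0.0, 0.3, -3.8]
gripper_width: 0.0293
grasp_force: 53.2
```

Call:
arm_command:
  rows:
    - [[0, 0.6, 0, 0, 0], [0, 1.2, 0, 0, 0], [0, 1.8, 0, 0, 0], [0, 2.4, 0, 0, 0], [0, 3, 0, 0, 0]]

```text
time: 21.45
ee_pos: [0.5196, 0.1176, 0.2434]
tool_rot: [0.697, 3.063, 0.0]
ft_force: [0.9, -0.1, -3.4]
gripper_width: 0.0295
grasp_force: 53.2
```

Call:
arm_command:
  rows:
    - [[0, 0.6, 0, 0, 0], [0, 1.2, 0, 0, 0], [0, 1.8, 0, 0, 0], [0, 2.4, 0, 0, 0], [0, 3, 0, 0, 0]]

```text
time: 21.87
ee_pos: [0.4927, 0.1305, 0.2433]
tool_rot: [0.698, 3.063, 0.0]
ft_force: [-0.6, -0.4, -2.9]
gripper_width: 0.0293
grasp_force: 53.2
```

Call:
arm_command:
  rows:
    - [[0, 0.6, 0, 0, 0], [0, 1.2, 0, 0, 0], [0, 1.8, 0, 0, 0], [0, 2.2, 0, 0, 0], [0, 2.5, 0, 0, 0]]

```text
time: 22.28
ee_pos: [0.4702, 0.1414, 0.2433]
tool_rot: [0.697, 3.063, 0.0]
ft_force: [0.3, 0.1, -3.4]
gripper_width: 0.0292
grasp_force: 53.2
```

Call:
arm_command:
  rows:
    - [[0, 0, 0, -0.5, 0], [0, 0, 0, -1.5, 0], [0, 0, 0, -2.5, 0], [0, 0, 0, -3.5, 0], [0, 0, 0, -4.5, 0]]

```text
time: 22.7
ee_pos: [0.4712, 0.141, 0.2901]
tool_rot: [0.698, 3.062, 0.001]
ft_force: [0.0, -0.8, -3.4]
gripper_width: 0.0295
grasp_force: 53.2
```

Call:
arm_command:
  rows:
    - [[0, 0, 0, -1.5, 0], [0, 0, 0, -3, 0], [0, 0, 0, -4.5, 0], [0, 0, 0, -5.5, 0], [0, 0, 0, -6, 0]]

```text
time: 23.12
ee_pos: [0.4715, 0.1411, 0.351]
tool_rot: [0.697, 3.06, 0.002]
ft_force: [0.4, 0.0, -2.5]
gripper_width: 0.0296
grasp_force: 53.3
```

Call:
arm_command:
  rows:
    - [[0, 0, 0, 0, 0], [0, 0, 0, 0, 0], [0, 0, 0, 0, 0], [0, 0, 0, 0, 0], [0, 0, 0, 0, 0]]

```text
time: 23.53
ee_pos: [0.4703, 0.141, 0.3474]
tool_rot: [-0.697, -3.062, 0.001]
ft_force: [-0.6, 0.0, -2.7]
gripper_width: 0.0296
grasp_force: 53.3
```

```bash
python3 - <<'E'
from h import *
np.set_printoptions(precision=4,suppress=True)
s=sensors.sense(); p=s["ee_pos"]; print(p,s["ft_force"],s["wrist_torque"],s["grasp_force"],s["dq"])
d=optics.get_image("scene"); cv2.imwrite("pics/end.png",d["img"]); g=cv2.cvtColor(d["img"],cv2.COLOR_BGR2GRAY)
th=-.448;u=np.array([np.cos(th),np.sin(th)])
gm=np.r_[p[:2],p[2]+.0187]-np.r_[0,0,0]
f=gm-np.r_[.016*u,0]
for n,dz in(("grip bottom",-.029),("tube top",-.111),("tube base",-.223),("bristle bottom",-.257)): print(n,proj(d,f+[0,0,dz]))
a=proj(d,f+[0,0,-.29]);b=proj(d,f+[0,0,.03])
print([(int(r),int(g[int(r),int(round(a[0]+(b[0]-a[0])*(a[1]-r)/(a[1]-b[1])))])) for r in range(int(a[1]),int(b[1]),-4)])
E
```

```text
[0.4703 0.141  0.3474] [-0.6042  0.0467 -2.6938] [ 0.0144 -0.0455  0.0264] 53.29136252403259 [ 0.0017 -0.0009 -0.0058  0.0009 -0.0015  0.    ]
grip bottom [356.971  142.5262]
tube top [354.0009 200.959 ]
tube base [350.4149 271.5095]
bristle bottom [349.4195 291.0938]
[(309, 108), (305, 87), (301, 70), (297, 116), (293, 123), (289, 124), (285, 94), (281, 107), (277, 137), (273, 105), (269, 127), (265, 74), (261, 116), (257, 128), (253, 125), (249, 127), (245, 126), (241, 101), (237, 111), (233, 122), (229, 124), (225, 120), (221, 119), (217, 115), (213, 101), (209, 79), (205, 6), (201, 132), (197, 94), (193, 93), (189, 94), (185, 95), (181, 97), (177, 94), (173, 96), (169, 94), (165, 98), (161, 98), (157, 98), (153, 97), (149, 96), (145, 90), (141, 13), (137, 9), (133, 61), (129, 69), (125, 68), (121, 69), (117, 85), (113, 64), (109, 12), (105, 21), (101, 21), (97, 46)]
```

```bash
python3 -c "
from plant import order
print(order.finish_job())"
```

```text
the job is handed in; nothing more can be done
None
```

I handed the job in with the brush held upright by its plain sides, about 0.1 m above the dock and drawn out to the second stop. That the button sprang out and locked is inferred, not measured, and no verdict came back from the hand-in.

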